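Spread the washed wheel nuts in the drying tray and hang up the scraper

TASK

The washed wheel nuts lie in a heap at one end of the drying tray and the gasket scraper lies at the other. Hang the scraper by its eye on the empty peg of the tool rack, and spread the nuts out over the whole tray in a single even layer to dry: none on top of another, at least 3 cm of clear space between any two, and at least one in each quarter of the tray. They may stand or lie; leave the other things on the bench where they are.

Things in the scene. Friction and masses are not known exactly. Their poses are not given: they have to be found in the camera images.
- tray: shallow grey sheet-metal drying tray fixed to the bench, 240 (its x) x 340 (its y) mm outside, 28 mm high, walls 5 mm, floor 4 mm thick; origin at the centre of its underside; the quarters are divided by its own x and y axes; nuts slide on its smooth floor when pushed or drawn along
- rack: small wooden tool rack fixed to the bench: a horizontal slat 200 mm wide and 50 mm high (z 195 to 245 mm) on two posts, front face in its own plane x=0 and looking along its -x; origin at bench level below the middle of that face. Two round steel pegs, 8 mm thick, rise from the slat forward and up at 45 degrees; the one at its y=-55 mm is taken by a ring spanner fixed there, the one at y=+45 mm is empty
- peg_root (a point): where the empty peg's axis leaves the front face of the slat; 220 mm above the bench; axes as the rack's
- peg_tip (a point): free end of the empty peg: 42 mm forward (rack -x) of and 42 mm above peg_root, plus a 4 mm round end
- scraper: gasket scraper, 166 mm long along its x, about 90 g, starts lying flat in the tray: wooden handle 84 mm long (x -44 to +40), 24 mm wide (y), 16 mm thick (z 0 to 16), a flat 50 mm wide 3 mm blade at the -x end, a 44 mm square 6 mm plate with a 30 mm hole (the eye) at the +x end; origin on the underside of the handle near its middle
- scraper_eye (a point): centre of the scraper's eye, at x=+60.5, z=+8 mm of the scraper; let go with the eye on the peg, the scraper swings down and hangs below it
- nut0: hexagonal steel wheel nut, 30 mm across flats (34.6 over corners), 28 mm long; origin at its centre; hexagon axis = its own z, two opposite flats face its own y; weighs 110 g; starts standing in the middle of the heap
- nut1: hexagonal steel wheel nut, 30 mm across flats (34.6 over corners), 28 mm long; origin at its centre; hexagon axis = its own z, two opposite flats face its own y; weighs 110 g; starts standing in the heap
- nut2: hexagonal steel wheel nut, 30 mm across flats (34.6 over corners), 28 mm long; origin at its centre; hexagon axis = its own z, two opposite flats face its own y; weighs 110 g; starts standing in the heap
- nut3: hexagonal steel wheel nut, 30 mm across flats (34.6 over corners), 28 mm long; origin at its centre; hexagon axis = its own z, two opposite flats face its own y; weighs 110 g; starts standing in the heap
- nut4: hexagonal steel wheel nut, 30 mm across flats (34.6 over corners), 28 mm long; origin at its centre; hexagon axis = its own x, two opposite flats face its own z; weighs 110 g; starts lying in the heap's edge, or absent
- nut5: hexagonal steel wheel nut, 30 mm across flats (34.6 over corners), 28 mm long; origin at its centre; hexagon axis = its own x, two opposite flats face its own z; weighs 110 g; starts lying in the heap's edge, or absent
- nut6: hexagonal steel wheel nut, 30 mm across flats (34.6 over corners), 28 mm long; origin at its centre; hexagon axis = its own z, two opposite flats face its own y; weighs 110 g; starts standing on top of the heap, or absent
- nut7: hexagonal steel wheel nut, 30 mm across flats (34.6 over corners), 28 mm long; origin at its centre; hexagon axis = its own x, two opposite flats face its own z; weighs 110 g; starts lying on top of the heap, or absent
- nut8: hexagonal steel wheel nut, 30 mm across flats (34.6 over corners), 28 mm long; origin at its centre; hexagon axis = its own z, two opposite flats face its own y; weighs 110 g; starts standing in the heap
- nut9: hexagonal steel wheel nut, 30 mm across flats (34.6 over corners), 28 mm long; origin at its centre; hexagon axis = its own z, two opposite flats face its own y; weighs 110 g; starts standing in the heap
- glue: bystander: white glue bottle, 52 mm across, 150 mm high, origin under it
- tin: bystander: tin, 66 mm across, 90 mm high, origin under it
- barrel: bystander: finned engine barrel, 100 mm square, 101 mm high, origin under it
- drill: bystander: cordless drill standing on its battery, about 175 mm high, origin under it
- driver: bystander: screwdriver lying on the bench, about 0.2 m long along its x

How it is judged (in metres and radians):
At the end, for the whole second after the job is handed in: Every nut rests on the tray floor inside the walls (centre under 26 mm above the tray's underside), centres at least 55 mm apart, at least one in each tray quarter; the scraper hangs still on the empty peg, eye up within 40 mm of peg_root, long axis within 0.4 rad of vertical (z of nut0 in the frame of tray between 0 and 0.026 m and linear speed of each of nut0, nut1, nut2, nut3, nut4, nut5, nut6, nut7, nut8, nut9 below 0.03 m/s and x of nut0 in the frame of tray between -0.115 and 0.115 m and y of nut0 in the frame of tray between -0.165 and 0.165 m and z of nut1 in the frame of tray between 0 and 0.026 m and x of nut1 in the frame of tray between -0.115 and 0.115 m and y of nut1 in the frame of tray between -0.165 and 0.165 m and z of nut2 in the frame of tray between 0 and 0.026 m and x of nut2 in the frame of tray between -0.115 and 0.115 m and y of nut2 in the frame of tray between -0.165 and 0.165 m and z of nut3 in the frame of tray between 0 and 0.026 m and x of nut3 in the frame of tray between -0.115 and 0.115 m and y of nut3 in the frame of tray between -0.165 and 0.165 m and z of nut4 in the frame of tray between 0 and 0.026 m and x of nut4 in the frame of tray between -0.115 and 0.115 m and y of nut4 in the frame of tray between -0.165 and 0.165 m and z of nut5 in the frame of tray between 0 and 0.026 m and x of nut5 in the frame of tray between -0.115 and 0.115 m and y of nut5 in the frame of tray between -0.165 and 0.165 m and z of nut6 in the frame of tray between 0 and 0.026 m and x of nut6 in the frame of tray between -0.115 and 0.115 m and y of nut6 in the frame of tray between -0.165 and 0.165 m and z of nut7 in the frame of tray between 0 and 0.026 m and x of nut7 in the frame of tray between -0.115 and 0.115 m and y of nut7 in the frame of tray between -0.165 and 0.165 m and z of nut8 in the frame of tray between 0 and 0.026 m and x of nut8 in the frame of tray between -0.115 and 0.115 m and y of nut8 in the frame of tray between -0.165 and 0.165 m and z of nut9 in the frame of tray between 0 and 0.026 m and x of nut9 in the frame of tray between -0.115 and 0.115 m and y of nut9 in the frame of tray between -0.165 and 0.165 m and horizontal distance between each of nut1, nut2, nut3, nut4, nut5, nut6, nut7, nut8, nut9 and nut0 above 0.055 m and horizontal distance between each of nut2, nut3, nut4, nut5, nut6, nut7, nut8, nut9 and nut1 above 0.055 m and horizontal distance between each of nut3, nut4, nut5, nut6, nut7, nut8, nut9 and nut2 above 0.055 m and horizontal distance between each of nut4, nut5, nut6, nut7, nut8, nut9 and nut3 above 0.055 m and horizontal distance between each of nut5, nut6, nut7, nut8, nut9 and nut4 above 0.055 m and horizontal distance between each of nut6, nut7, nut8, nut9 and nut5 above 0.055 m and horizontal distance between each of nut7, nut8, nut9 and nut6 above 0.055 m and horizontal distance between each of nut8, nut9 and nut7 above 0.055 m and horizontal distance between nut9 and nut8 above 0.055 m and ((x of nut0 in the frame of tray below 0 m and y of nut0 in the frame of tray below 0 m) or (x of nut1 in the frame of tray below 0 m and y of nut1 in the frame of tray below 0 m) or (x of nut2 in the frame of tray below 0 m and y of nut2 in the frame of tray below 0 m) or (x of nut3 in the frame of tray below 0 m and y of nut3 in the frame of tray below 0 m) or (x of nut4 in the frame of tray below 0 m and y of nut4 in the frame of tray below 0 m) or (x of nut5 in the frame of tray below 0 m and y of nut5 in the frame of tray below 0 m) or (x of nut6 in the frame of tray below 0 m and y of nut6 in the frame of tray below 0 m) or (x of nut7 in the frame of tray below 0 m and y of nut7 in the frame of tray below 0 m) or (x of nut8 in the frame of tray below 0 m and y of nut8 in the frame of tray below 0 m) or (x of nut9 in the frame of tray below 0 m and y of nut9 in the frame of tray below 0 m)) and ((x of nut0 in the frame of tray below 0 m and y of nut0 in the frame of tray above 0 m) or (x of nut1 in the frame of tray below 0 m and y of nut1 in the frame of tray above 0 m) or (x of nut2 in the frame of tray below 0 m and y of nut2 in the frame of tray above 0 m) or (x of nut3 in the frame of tray below 0 m and y of nut3 in the frame of tray above 0 m) or (x of nut4 in the frame of tray below 0 m and y of nut4 in the frame of tray above 0 m) or (x of nut5 in the frame of tray below 0 m and y of nut5 in the frame of tray above 0 m) or (x of nut6 in the frame of tray below 0 m and y of nut6 in the frame of tray above 0 m) or (x of nut7 in the frame of tray below 0 m and y of nut7 in the frame of tray above 0 m) or (x of nut8 in the frame of tray below 0 m and y of nut8 in the frame of tray above 0 m) or (x of nut9 in the frame of tray below 0 m and y of nut9 in the frame of tray above 0 m)) and ((x of nut0 in the frame of tray above 0 m and y of nut0 in the frame of tray below 0 m) or (x of nut1 in the frame of tray above 0 m and y of nut1 in the frame of tray below 0 m) or (x of nut2 in the frame of tray above 0 m and y of nut2 in the frame of tray below 0 m) or (x of nut3 in the frame of tray above 0 m and y of nut3 in the frame of tray below 0 m) or (x of nut4 in the frame of tray above 0 m and y of nut4 in the frame of tray below 0 m) or (x of nut5 in the frame of tray above 0 m and y of nut5 in the frame of tray below 0 m) or (x of nut6 in the frame of tray above 0 m and y of nut6 in the frame of tray below 0 m) or (x of nut7 in the frame of tray above 0 m and y of nut7 in the frame of tray below 0 m) or (x of nut8 in the frame of tray above 0 m and y of nut8 in the frame of tray below 0 m) or (x of nut9 in the frame of tray above 0 m and y of nut9 in the frame of tray below 0 m)) and ((x of nut0 in the frame of tray above 0 m and y of nut0 in the frame of tray above 0 m) or (x of nut1 in the frame of tray above 0 m and y of nut1 in the frame of tray above 0 m) or (x of nut2 in the frame of tray above 0 m and y of nut2 in the frame of tray above 0 m) or (x of nut3 in the frame of tray above 0 m and y of nut3 in the frame of tray above 0 m) or (x of nut4 in the frame of tray above 0 m and y of nut4 in the frame of tray above 0 m) or (x of nut5 in the frame of tray above 0 m and y of nut5 in the frame of tray above 0 m) or (x of nut6 in the frame of tray above 0 m and y of nut6 in the frame of tray above 0 m) or (x of nut7 in the frame of tray above 0 m and y of nut7 in the frame of tray above 0 m) or (x of nut8 in the frame of tray above 0 m and y of nut8 in the frame of tray above 0 m) or (x of nut9 in the frame of tray above 0 m and y of nut9 in the frame of tray above 0 m)) and distance between scraper_eye and peg_root below 0.04 m and angle between scraper's own x axis and vertical below 0.4 rad and linear speed of scraper below 0.05 m/s); the robot touches nothing.
It fails at once if the glue is knocked or moved (4 cm or more) (distance of glue from where it was at the start of the episode above 0.04 m).
It fails at once if the tin is knocked or moved (4 cm or more) (distance of tin from where it was at the start of the episode above 0.04 m).
It fails at once if the barrel is knocked or moved (4 cm or more) (distance of barrel from where it was at the start of the episode above 0.04 m).
It fails at once if the drill is knocked or moved (4 cm or more) (distance of drill from where it was at the start of the episode above 0.04 m).
It fails at once if the driver is knocked or moved (4 cm or more) (distance of driver from where it was at the start of the episode above 0.04 m).
Of nut4, nut5, nut6, nut7 only 2 to 4 are there at a start; the rules pass over those that are not, and their reading is None.
At some moment in a run one of nut0, nut1, nut2, nut3, nut4, nut5, nut6, nut7, nut8, nut9 may be knocked a few centimetres aside while the robot is not near it.
Once in a run the grip may slacken for a moment while it holds something.
It also fails if it takes over 210 s, if anything falls off the work surface, if the arm or the gripper's body presses on something with over 40 N, if the wrist force passes 120 N, or if a joint passes its speed limit or range.

ROBOT

A 7-joint arm with a two-finger parallel gripper is mounted at the origin on the work surface. World frame = base frame: x ahead of the robot, y to its left, z up, the work surface at z = 0. Lengths are in mm, angles in rad, forces in N, time in s.
With the tool pointing down it reaches from about 400 to 875 mm from the base axis. Payload 19.3 kg.
Tool frame: the origin (TCP) lies at the very end of the fingers, on their centre line; the grasp point (between the pads) lies 19 mm behind it (grip_point_offset is the z of the grasp point in the tool frame, in mm); z points along the fingers, x is the direction in which the jaws open and shut, and the axes are right-handed (so a half turn about z gives the same grasp; the last joint's range is limited). The gripper opens to 85 mm and grips with 20 to 120 N. Pads are 22 mm wide; open, the fingers measure 114 mm over their backs; the gripper's body (76 mm by 85 mm) begins 54 mm behind the grasp point. The pads swing forward as they close: fully open they stand 13 mm farther back than shut.
Start: joints at [-1.253, 0.521, -0.036, 1.599, 0.021, 1.021, -0.113], TCP at [236.363, 578.573, 231.291] pointing down, gripper open.
Joint ranges: [-2.91, 2.91], [-0.3, 2.13], [-1.5, 1.42], [0.17, 2.43], [-1.26, 4.41], [0.16, 1.93], [-2.52, 2.52]. Speed limits (rad/s): [1.89, 1.89, 2.39, 2.39, 3.01, 3.01, 3.01].

INTERFACE

Orientations are given as a 3x3 rotation matrix whose columns are the frame's x, y, z axes.
In Python, from workcell import movep, movel, goto_joints, open_gripper, clamp, wait, inverse_kinematics, read_state, camera, PlanningError, finish_job, grip_point_offset gives the robot as it stands. Calls block until the motion is done:
- movep(position, orientation): joint-space move of the TCP to a pose.
- movel(position, frame=None, max_speed=150, guard=None): straight line of the TCP; frame=None keeps the orientation; max_speed is the mean speed in mm/s. With guard (N) it stops when the force on the tool has changed by that much, and returns True; else False.
- goto_joints(angles): joint-space move.
- open_gripper() and clamp(): open the fingers fully, or close them until they stop; the grip force is fixed at half the most.
- wait(seconds).
- inverse_kinematics(position, orientation): joint angles nearest the present ones, or None.
- read_state(): the state.
- camera(name): name is "scene" or "top" or "wrist"; returns a dict with "image" (480x640x3 uint8, blue, green, red), "range_z" (480x640 float32, mm along the optical axis (not along the pixel's ray), 0 where there is no reading), "fx", "fy", "cx", "cy" (pixels), "cam_to_world" (4x4, takes a point from camera to world coordinates). Camera axes: x right, y up, looking along -z (the intrinsics and any distortion apply to the point x, -y, -z); pixel columns grow to the right and rows downward; lengths in mm; the calibration is good to about 2 mm. A picture is of the moment at which its call begins.
A pose or a line that the arm cannot do raises PlanningError and nothing moves.
- finish_job(): hands the job in, once; it reports no verdict.
The state is a dict: "time": time; "qpos": joint angles; "qvel": joint speeds; "joint_efforts": joint torques, N m; "eef_pos": TCP position; "tool_rot": TCP orientation; "ft_force": force on the tool from outside, world axes, zero at the start; "torque": the same for the moment, N m; "finger_gap": finger opening in mm.
Only numpy, scipy, OpenCV 4.12 (cv2) and the standard library are available. Lean on these libraries where they do the work, as an engineer would, in place of code of your own. Each camera call takes 0.05 s, during which the arm holds its last target. There are 200 camera calls.

## Working session

There is one attempt and no reset: what is moved stays moved. The work goes in short steps, each a Python script; the robot and the scene stay as the last script left them, time stands still between calls to the robot, and variables do not carry over. Pictures are saved under pics/ and viewed, about 12 in all and at most 16, crops included, and the job is handed in when it is done.

```bash
mkdir -p pics; ls
python3 - <<'E'
from workcell import *
import cv2,numpy as np
for n in("top","scene"):
    c=camera(n); cv2.imwrite(f"pics/{n}0.png",c["image"]); np.savez(f"{n}0.npz",**c)
    print(n,c["fx"],c["fy"],c["cx"],c["cy"],np.round(c["cam_to_world"],3).tolist(),[k for k in c])
s=read_state();print(s["time"],s["eef_pos"],s["tool_rot"],s["finger_gap"],grip_point_offset)
E
```

```text
pics
top 541.9904736874545 541.9904736874545 322.0395212608575 236.42158122173416 [[0.001, 0.985, -0.174, 310.995], [-1.0, -0.002, -0.017, 51.458], [-0.017, 0.174, 0.985, 1535.645], [0.0, 0.0, 0.0, 1.0]] ['image', 'range_z', 'fx', 'fy', 'cx', 'cy', 'cam_to_world']
scene 514.0289061481991 514.0289061481991 322.0107581389279 244.11633817137735 [[-0.783, -0.501, 0.368, 977.623], [0.622, -0.618, 0.481, 569.425], [-0.014, 0.605, 0.796, 1049.996], [0.0, 0.0, 0.0, 1.0]] ['image', 'range_z', 'fx', 'fy', 'cx', 'cy', 'cam_to_world']
0.1 [236.25888967 578.29327363 230.79632167] [[ 3.78149469e-01  9.25744496e-01 -3.27737691e-04]
 [ 9.25743999e-01 -3.78149607e-01 -9.60993768e-04]
 [-1.01356857e-03  5.99980831e-05 -9.99999485e-01]] 85.54498254191572 -18.700000000000003
```

View pics/top0.png

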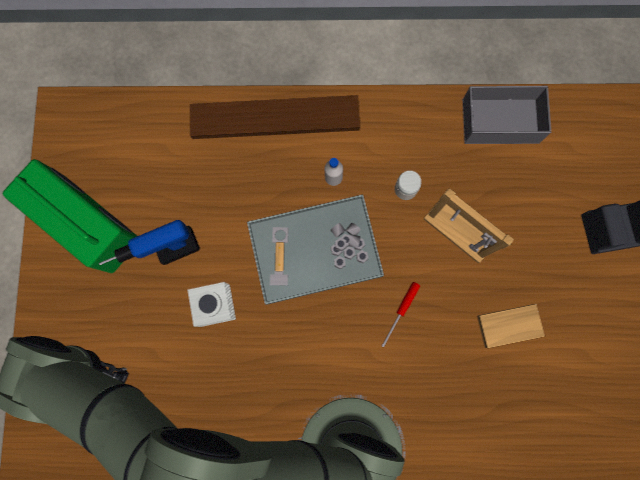

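View pics/scene0.png

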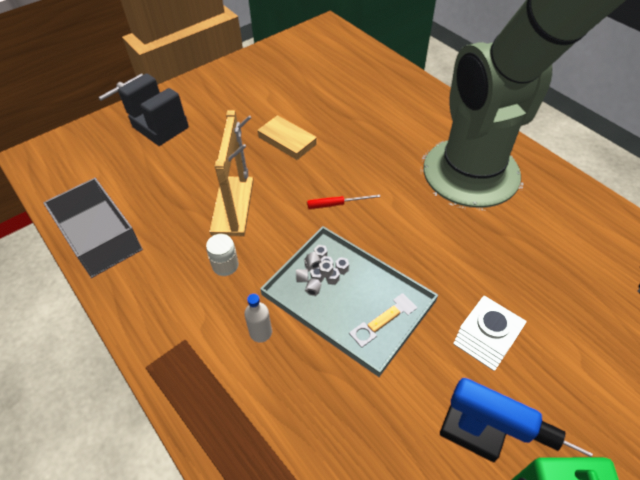

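Top view: tray corners near (248,223), (362,196), (383,275), (266,303). The heap is near (350,245), the scraper eye at (280,235) with its blade at (279,278), and the rack near (468,226). Next I'll get rough positions and then wrist views.

```bash
cat > h.py <<'E'
from workcell import *
import cv2,numpy as np
def cloud(c):
    z=c["range_z"]; v,u=np.mgrid[0:z.shape[0],0:z.shape[1]]
    p=np.stack([(u-c["cx"])*z/c["fx"],-(v-c["cy"])*z/c["fy"],-z],-1)
    T=c["cam_to_world"]; P=p@T[:3,:3].T+T[:3,3]; P[z<=0]=np.nan
    return P
def down(yaw):  # tool pointing down, jaw axis x at yaw
    c,s=np.cos(yaw),np.sin(yaw)
    return np.array([[c,s,0],[s,-c,0],[0,0,-1.]])
def shot(name,tag):
    c=camera(name); cv2.imwrite(f"pics/{tag}.png",c["image"]); np.savez(f"{tag}.npz",**c); return c
E
python3 - <<'E'
from h import *
c=dict(np.load("top0.npz")); P=cloud(c)
for n,(u,v) in dict(t1=(248,223),t2=(362,196),t3=(383,275),t4=(266,303),floor=(310,250),heap=(345,243),eye=(280,229),hand=(280,257),blade=(279,278),rackL=(450,195),rackR=(510,240),peg=(457,213),glue=(334,165),tin=(409,180),drvT=(384,345),drvH=(416,285)).items():
    print(n,np.round(P[v,u]))
q=inverse_kinematics([500,0,400],down(0)); print(q)
q=inverse_kinematics([520,40,450],down(0)); print(q)
E
```

```text
t1 [616. 289.  29.]
t2 [694. -36.  30.]
t3 [467. -92.  31.]
t4 [390. 233.  28.]
floor [541. 113.  10.]
heap [553.  14.  61.]
eye [601. 199.  14.]
hand [520. 197.  16.]
blade [461. 200.  11.]
rackL [ 639. -237.  250.]
rackR [ 529. -376.  247.]
peg [ 596. -253.  246.]
glue [747.  44. 154.]
tin [ 721. -161.   96.]
drvT [276. -93.  12.]
drvH [ 440. -183.   26.]
[-0.61724597  0.19235914  0.60344694  1.69396252 -0.11314154  1.29032644
  0.00897393]
[-0.66618268  0.21514467  0.59965298  1.54728216 -0.1222275   1.41696732
 -0.05853   ]
```

Run:
```python
from h import *
movep([530,40,330],down(np.radians(13.5)))
c=shot("wrist","w1"); print(c["fx"],np.round(c["cam_to_world"],2).tolist(), read_state()["time"],np.round(read_state()["qpos"],2))
```

```text
419.54009660073507 [[0.97, -0.23, -0.07, 510.89], [0.24, 0.93, 0.3, 117.45], [-0.0, -0.3, 0.95, 472.84], [0.0, 0.0, 0.0, 1.0]] 2.375 [-0.58  0.3   0.51  1.74 -0.16  1.15  0.21]
```

View pics/w1.png

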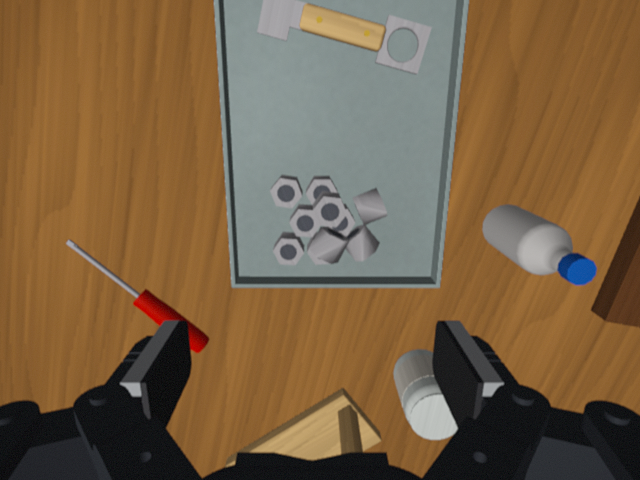

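Wrist view: the tray interior runs from (225,0) to (460,0) at the top and (235,285) to (440,285) at the bottom. The heap covers (270–385, 175–265). Three nuts stand clear at (286,192), (288,250) and (305,222). One stands on top at (330,210) and one lies on top at (328,245). The scraper eye is at (403,44). Next I'll take closer views of the scraper and peg.

Run:
```python
from h import *
movep([530,190,240],down(0))
a=shot("wrist","w2")
movep([560,-220,400],down(np.radians(-38)))
b=shot("wrist","w3"); print(read_state()["time"],np.round(read_state()["qpos"],2))
cv2.imwrite("pics/w23.png",cv2.resize(np.hstack([a["image"],b["image"]]),(800,300)))
P=cloud(a)
m=(P[...,2]>14)&(P[...,2]<27)&(np.abs(P[...,0]-530)<90)&(np.abs(P[...,1]-200)<22)
Q=P[m];print("handle",len(Q),Q.mean(0),np.percentile(Q,[1,99],axis=0))
m=(P[...,2]>7.5)&(P[...,2]<27)&(P[...,0]>420)&(P[...,0]<640)&(np.abs(P[...,1]-200)<40)
r=cv2.minAreaRect(P[m][:,:2].astype(np.float32));print(r)
P=cloud(b)
m=(P[...,2]>252)&(P[...,2]<320)&(np.abs(P[...,0]-580)<120)&(np.abs(P[...,1]+270)<150)
Q=P[m];print(len(Q))
from scipy.cluster.hierarchy import fclusterdata
if len(Q):
    Q=Q[::max(1,len(Q)//1500)]
    l=fclusterdata(Q,15,'distance')
    for i in set(l): k=Q[l==i]; print(len(k),k.mean(0),k.min(0),k.max(0))
m=(P[...,2]>238)&(P[...,2]<250)&(np.abs(P[...,0]-580)<120)&(np.abs(P[...,1]+300)<130)
print(cv2.minAreaRect(P[m][:,:2].astype(np.float32)))
```

```text
4.825 [-0.27  0.47  0.85  1.45 -0.35  1.38 -0.07]
handle 5020 [525.46456268 200.66743683  17.62672907] [[441.86723933 178.77686321  14.05190925]
 [604.90613991 220.81196295  22.03253864]]
((538.6746826171875, 202.6890869140625), (200.11941528320312, 61.239994049072266), 4.1364288330078125)
554
249 [ 517.1096084  -313.62627298  260.2456053 ] [ 508.51329095 -322.46715164  252.08548009] [ 525.52196164 -307.18371926  267.5818612 ]
20 [ 530.39839752 -370.43594121  252.2950097 ] [ 520.45043321 -379.46192562  252.01361524] [ 535.86061744 -358.55453229  253.06873862]
273 [ 581.03917623 -237.93080584  260.79641372] [ 572.57878155 -246.30700617  252.08099134] [ 589.91855595 -231.39294532  267.53004309]
12 [ 643.41164578 -234.38911933  252.34672686] [ 637.3225287  -244.25973332  252.00385427] [ 647.83003584 -227.75933001  253.15536341]
((575.7427978515625, -292.7774963378906), (198.61363220214844, 50.31648635864258), 49.549583435058594)
```

View pics/w23.png

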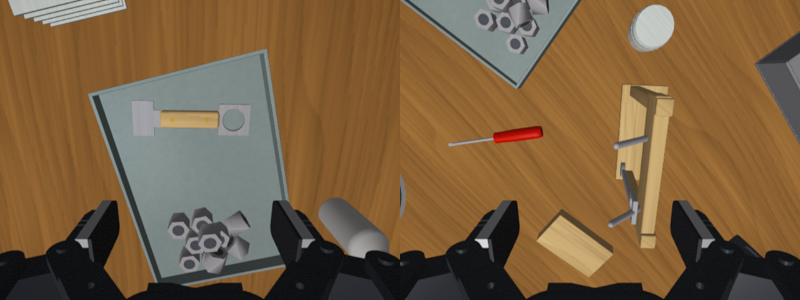

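The wrist views show the scraper lying clear, with its eye to the right at about (374,192) in the full-size picture. Both pegs are visible, and the empty one is nearer the tin. Now I'll refine both poses.

Run:
```python
from h import *
a=dict(np.load("w2.npz"));P=cloud(a)
hsv=cv2.cvtColor(a["image"],cv2.COLOR_BGR2HSV)
reg=(np.abs(P[...,0]-525)<110)&(np.abs(P[...,1]-200)<40)
m=reg&(hsv[...,1]>90)&(P[...,2]<40)
n,l,st,ce=cv2.connectedComponentsWithStats(m.astype(np.uint8)); i=1+st[1:,4].argmax(); m=l==i
Q=P[m];print("handle",st[i],np.median(Q[:,2]),cv2.minAreaRect(Q[:,:2].astype(np.float32)))
fl=reg&~m&(hsv[...,1]<90);print("z hist",np.histogram(P[fl][:,2],bins=np.arange(0,26,2)))
m2=fl&(P[...,2]>13)&(P[...,2]<22)&(P[...,0]>550);Q=P[m2];print("plate",len(Q),Q.mean(0),cv2.minAreaRect(Q[:,:2].astype(np.float32)))
m3=fl&(P[...,2]>11)&(P[...,0]<500);print("blade",cv2.minAreaRect(P[m3][:,:2].astype(np.float32)),np.median(P[m3][:,2]))
b=dict(np.load("w3.npz"));P=cloud(b);rx=np.array([.764,-.645]);ry=np.array([.645,.764])
for p0 in((581,-238),(517,-313.6)):
  m=(np.hypot(P[...,0]-p0[0],P[...,1]-p0[1])<60);Q=P[m];A=np.c_[(Q[:,:2]-p0)@rx,(Q[:,:2]-p0)@ry,Q[:,2]]
  k=A[(abs(A[:,1])<8)&(A[:,2]>228)&(A[:,0]<22)]
  for lo in range(-20,24,4):
    j=k[(k[:,0]>=lo)&(k[:,0]<lo+4)]
    if len(j):print(lo,len(j),j.mean(0).round(1),j.max(0).round(1)[2])
# slat top
m=(P[...,2]>240)&(P[...,2]<250);Q=P[m];A=np.c_[(Q[:,:2]-(581,-238))@rx,(Q[:,:2]-(581,-238))@ry,Q[:,2]]
A=A[(A[:,0]>20)&(A[:,0]<70)&(abs(A[:,1]+45)<90)];print("slat",np.percentile(A,[2,50,98],axis=0).round(1))
k=A[abs(A[:,2]-np.median(A[:,2]))<2];print(np.polyfit(k[:,1],k[:,0],1))
```

```text
handle [ 256  177   95   28 2474] 20.271787090791292 ((521.242431640625, 200.136474609375), (24.05742645263672, 82.45828247070312), 89.12226104736328)
z hist (array([    8,  3636, 10423,   425,    49,    95,  1163,  2313,   409,
          27,    23,    17]), array([ 0,  2,  4,  6,  8, 10, 12, 14, 16, 18, 20, 22, 24]))
plate 1632 [586.80869087 201.32336611  15.50519879] ((595.5714111328125, 202.55946350097656), (82.26318359375, 54.7737922668457), 15.494194984436035)
blade ((452.2793273925781, 201.6956787109375), (55.53897476196289, 89.83516693115234), 75.73969268798828) 304.2576964993948
-12 13 [ -8.6  -0.7 263.7] 265.7
-8 66 [-6.000e+00 -1.000e-01  2.654e+02] 267.5
-4 61 [ -2.1   0.4 263.5] 267.3
0 59 [  2.    0.3 259.4] 263.0
4 55 [  6.    0.4 255.4] 258.3
8 54 [  9.9   0.3 251.5] 255.0
12 1938 [ 13.4   1.2 428.4] 452.2
16 55 [1.790e+01 1.000e-01 2.434e+02] 247.0
20 65 [ 21.5   0.6 385.3] 465.9
-12 13 [ -8.5  -0.5 264.6] 266.6
-8 55 [ -5.9   0.  265.1] 267.6
-4 60 [ -2.    0.3 262.5] 267.4
0 56 [2.100e+00 2.000e-01 2.584e+02] 263.3
4 52 [  5.9   0.3 254.4] 259.4
8 58 [  9.9   0.3 250.5] 255.7
12 47 [ 14.    0.3 246.4] 250.6
16 51 [1.790e+01 2.000e-01 2.428e+02] 247.3
20 28 [2.110e+01 2.000e-01 2.389e+02] 242.5
slat [[  36.4 -124.3  241. ]
 [  44.5  -36.7  245.6]
 [  54.    38.5  249.6]]
[1.39972301e-03 4.51260283e+01]
```

```bash
cat >> h.py <<'E'
ROOT=np.array([609.5,-261.6,220]); RX=np.array([.764,-.645,0]); RY=np.array([.645,.764,0]); UP=np.array([0,0,1.])
D=(UP-RX)/2**.5; SX=(RX+UP)/2**.5   # peg axis; scraper x when hanging at 45 deg
def hang(t,dx=60.5,dz=6,dy=0):
    sy=np.cross(D,SX); R=np.c_[-sy,-SX,-D]   # tool x=-sy, y=-sx, z=-sz
    return ROOT+t*D-dx*SX-dz*D-dy*sy,R
E
python3 - <<'E'
from h import *
for t in(110,70,28): 
    p,R=hang(t); print(t,p.round(),np.linalg.det(R).round(2),inverse_kinematics(p,R))
for y in(-np.pi/2,):
    print(inverse_kinematics([523.2,200.3,150],down(y)),inverse_kinematics([523.2,200.3,6],down(y)))
movep([523.2,200.3,120],down(-np.pi/2)); movel([523.2,200.3,6],max_speed=80,guard=15)
print(read_state()["eef_pos"],read_state()["ft_force"]); clamp(); print(read_state()["finger_gap"])
movel([523.2,200.3,160]); s=read_state(); print(s["finger_gap"],s["qpos"],s["time"])
p,R=hang(110); 
try: movep(p,R)
except PlanningError as e: print(e)
s=read_state(); print(s["finger_gap"],s["eef_pos"],p,s["time"])
shot("wrist","w4")
E
```

```text
110 [ 521. -187.  251.] 1.0 [-0.71750364  0.29933292  0.79360862  2.38436827  1.8540788   0.28342223
  2.21940344]
70 [ 542. -205.  222.] 1.0 [-0.14843052  0.31986984  0.16716932  2.33723539  1.89484065  0.45065585
  2.22045235]
28 [ 565. -224.  193.] 1.0 [ 0.23923684  0.41708173 -0.24451805  2.28275782  1.94660615  0.58698844
  2.24423206]
[-1.04937177  0.70888021  0.877823    1.87792054 -0.69732783  0.89451852
 -1.39664837] [-0.91572535  0.89647219  0.66130556  1.93015086 -0.91683866  0.64905521
 -1.22952292]
[523.40425838 200.42253913   6.38420503] [-0.66155843 -0.33138035 -0.04035321]
22.632905436435703
22.27424884029961 [-1.0616249   0.70142933  0.89817191  1.8714943  -0.68998414  0.9153202
 -1.40116219] 10.0333
22.364313956036735 [ 520.72739695 -186.53258512  250.77530117] [ 520.63223395 -186.57420275  250.75914498] 13.1917
```

View pics/w4.png

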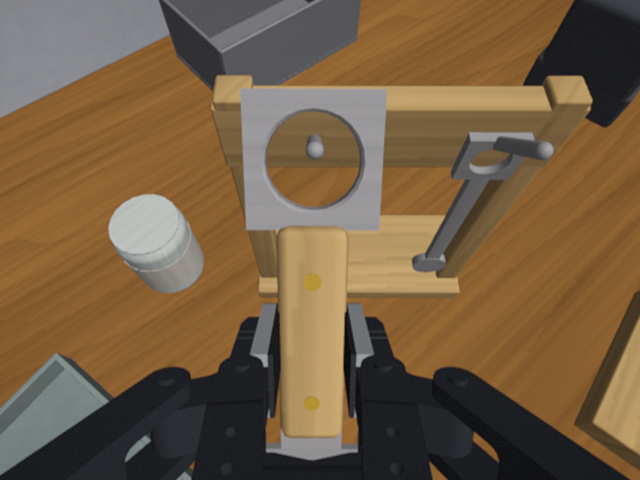

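The scraper is held straight. The peg tip at (315,148) shows inside the eye, which is centred at (314,158). Inserting along the peg axis.

Run:
```python
from h import *
p,R=hang(28)
g=movel(p,max_speed=80,guard=12); s=read_state(); print(g,s["eef_pos"],p,s["finger_gap"],s["ft_force"])
shot("wrist","w5")
```

```text
False [ 564.8660115  -223.77389056  193.02313581] [ 564.93105958 -223.97308041  192.77638892] 22.206279817311792 [-0.13959906  0.40269198 -0.83530061]
```

View pics/w5.png

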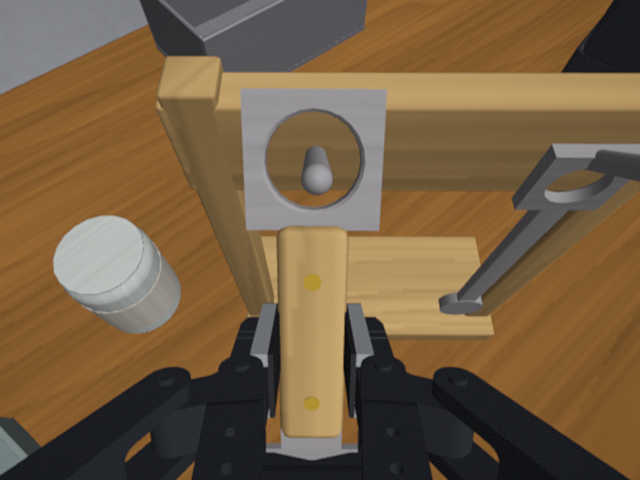

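The peg is through the eye, with its tip at (317,178) in front of the plate. Releasing and retreating.

Run:
```python
from h import *
open_gripper(); wait(0.3)
p,R=hang(130); movel(p,max_speed=120)
print(read_state()["time"])
movep([530,40,280],down(np.radians(13.5)))
a=shot("wrist","w6"); b=shot("scene","s6")
cv2.imwrite("pics/v6.png",np.hstack([cv2.resize(b["image"][80:260,180:360],(400,400)),cv2.resize(a["image"][100:400,180:480],(400,400))]))
print(read_state()["time"])
```

```text
16.5333
18.4833
```

View pics/v6.png

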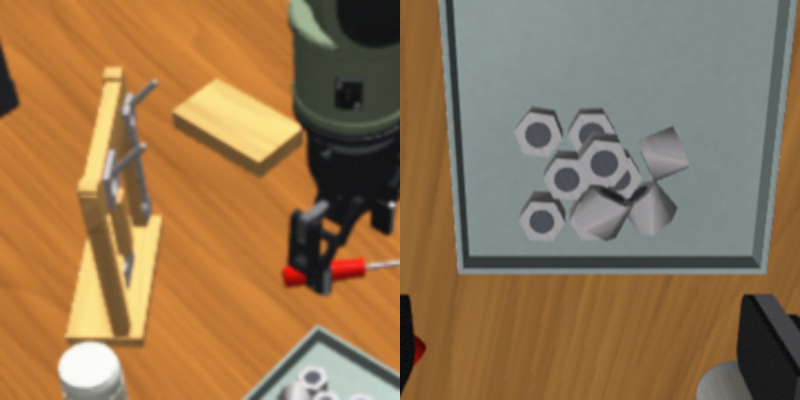

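The scraper hangs vertically on the empty peg. For the nuts I'll fit the tray frame and build an orthographic map.

```bash
cat >> h.py <<'E'
def to_tray(P,C,yaw):
    c,s=np.cos(yaw),np.sin(yaw); q=P[...,:2]-C
    return np.stack([q[...,0]*c+q[...,1]*s,-q[...,0]*s+q[...,1]*c],-1)
def ortho(cams,C,yaw):
    """1 mm/px height map and colour image in the tray frame; row=170-y, col=x+120"""
    H=np.full((341,241),-1.); I=np.zeros((341,241,3),np.uint8)
    for c in cams:
        im=cv2.resize(c["image"],None,fx=2,fy=2); P=cv2.resize(cloud(c),None,fx=2,fy=2,interpolation=cv2.INTER_NEAREST)
        t=to_tray(P,C,yaw); u=np.round(t[...,0]+120); v=np.round(170-t[...,1])
        ok=(u>=0)&(u<241)&(v>=0)&(v<341)&(P[...,2]<100)
        u,v,z,k=u[ok].astype(int),v[ok].astype(int),P[ok][:,2],im[ok]
        o=np.argsort(z); H[v[o],u[o]]=np.maximum(H[v[o],u[o]],z[o]); I[v[o],u[o]]=k[o]
    return H,I
E
python3 - <<'E'
from h import *
from scipy.optimize import minimize
A=[cloud(dict(np.load(f"{n}.npz"))) for n in("w1","w2","w6")]
pts=[]
for P in A:
    t=to_tray(P,(541.7,98.5),np.radians(13.5)); x,y=abs(t[...,0]),abs(t[...,1])
    m=(P[...,2]>25)&(P[...,2]<33)&(x<128)&(y<178)&((x>108)|(y>158))&~((x<70)&(y<150))
    pts.append(P[m][:,:2]); print(m.sum(),P[m][:,2].mean())
Q=np.vstack(pts)
def f(p):
    t=abs(to_tray(Q,p[:2],p[2])); d=np.minimum(abs(t[:,0]-117.5)+1e3*(t[:,1]>172),abs(t[:,1]-167.5)+1e3*(t[:,0]>122)); return np.minimum(d,6).mean()
r=minimize(f,[541.7,98.5,np.radians(13.5)],method="Nelder-Mead",options=dict(initial_simplex=[[541.7,98.5,.2356],[545,98.5,.2356],[541.7,102,.2356],[541.7,98.5,.25]])); print(r.x,r.fun)
C,yaw=r.x[:2],r.x[2]
open("h.py","a").write(f"C=np.array({C.round(2).tolist()}); YAW={yaw:.4f}\n")
H,I=ortho([dict(np.load("w6.npz"))],C,yaw)
h=cv2.applyColorMap(np.clip(H*4,0,255).astype(np.uint8),cv2.COLORMAP_JET)
k=slice(150,341)
cv2.imwrite("pics/o6.png",cv2.resize(np.hstack([I[k],h[k]])[:,:],(800,317),interpolation=cv2.INTER_NEAREST))
E
```

```text
4060 28.05576515180721
6520 28.186236869570983
4904 28.056505391906924
[5.42564085e+02 1.00776650e+02 2.36350324e-01] 1.4153795452866649
```

View pics/o6.png

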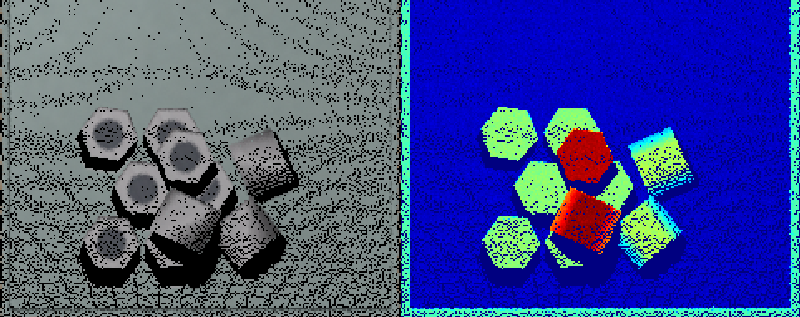

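```bash
cat >> h.py <<'E'
SLOTS=[(x,y) for y in(128,43,-43,-128) for x in(-80,0,80)]
VIEW=(530,40,280)
def world(t):
    c,s=np.cos(YAW),np.sin(YAW); return C+np.array([t[0]*c-t[1]*s,t[0]*s+t[1]*c])
def nuts(H):
    """list of dicts: centre (tray xy), top z, kind, jaw directions (tray), mask"""
    H=cv2.morphologyEx(H.astype(np.float32),cv2.MORPH_CLOSE,np.ones((3,3)))
    H[:9]=H[-9:]=0; H[:,:9]=H[:,-9:]=0
    out=[]
    for lo,hi in((44,75),(20,44)):
        m=cv2.morphologyEx(((H>lo)&(H<hi)).astype(np.uint8),cv2.MORPH_OPEN,np.ones((5,5)))
        n,l,st,_=cv2.connectedComponentsWithStats(m,connectivity=4)
        for i in range(1,n):
            if st[i,4]<60: continue
            k=l==i; v,u=np.nonzero(k); xy=np.c_[u-120.,170.-v]; z=H[k]; top=np.percentile(z,90)
            flat=np.mean(abs(z-np.median(z))<1.2)
            hull=cv2.convexHull(xy.astype(np.float32))[:,0]
            a=np.radians(np.arange(0,180,3)); pr=hull@np.array([np.cos(a),np.sin(a)])
            w=np.ptp(pr,axis=0)+1
            r=cv2.minAreaRect(xy.astype(np.float32)); 
            stand=flat>.8
            if stand:
                w6=w.reshape(3,20).sum(0); a0=a[w6.argmin()]; dirs=[a0,a0+np.pi/3,a0+2*np.pi/3]
                ctr=np.mean([hull.min(0),hull.max(0)],0)
                ctr=np.array(r[0])
            else:  # lying: axis = direction of least width (28 of 28x34.6)
                q=cv2.boxPoints(r); e1,e2=q[1]-q[0],q[2]-q[1]
                e=e1 if np.linalg.norm(e1)<np.linalg.norm(e2) else e2
                dirs=[np.arctan2(e[1],e[0])%np.pi]; ctr=np.array(r[0])
            out.append(dict(c=ctr,top=float(top),kind="stand" if stand else "lie",dirs=dirs,area=int(st[i,4]),size=sorted(np.round(r[1],0)),mask=k))
    return out,H
def swath(H,n,a,z):
    """worst excess height met by the fingers for jaw direction a, TCP height z"""
    v,u=np.mgrid[0:341,0:241]; x=u-120-n["c"][0]; y=170-v-n["c"][1]
    r=abs(x*np.cos(a)+y*np.sin(a)); p=abs(-x*np.sin(a)+y*np.cos(a))
    own=cv2.dilate(n["mask"].astype(np.uint8),np.ones((5,5)))>0
    near=(p<12)&(r>15)&(r<44)&~own; far=(p<12)&(r>=44)&(r<59)&~own
    return max(np.percentile(H[near],99)-z if near.any() else -99,np.percentile(H[far],99)-z-11 if far.any() else -99)
def best(H,n):
    z=n["top"]-15; c=[]
    for d in n["dirs"]:
        for o in ((-18,-9,0,9,18) if n["kind"]=="stand" else (-6,0,6)):
            c.append((max(swath(H,n,d+np.radians(o),z),-6)+.12*abs(o),d+np.radians(o)))
    return min(c)
def look(tag="last"):
    R=down(YAW); movep(VIEW,R); c=shot("wrist",tag); movep((VIEW[0]-10,VIEW[1]+100,VIEW[2]),R); d=shot("wrist",tag+"b"); return [c,d]
def report(ns,H):
    for i,n in enumerate(ns):
        b=best(H,n); n["b"]=b; print(i,n["kind"],n["c"].round(),round(n["top"],1),"A",n["area"],n["size"],"score %.1f yaw %.0f"%(b[0],np.degrees(b[1])))
E
python3 - <<'E'
from h import *
H,I=ortho([dict(np.load("w6.npz"))],C,YAW); ns,H=nuts(H); report(ns,H)
E
```

```text
0 stand [ -9. -74.] 61.7 A 801 [np.float64(31.0), np.float64(32.0)] score -6.0 yaw 24
1 lie [  -8. -112.] 63.6 A 985 [np.float64(29.0), np.float64(35.0)] score 13.0 yaw 63
2 stand [-54. -60.] 33.9 A 792 [np.float64(31.0), np.float64(31.0)] score -3.8 yaw 63
3 stand [-20. -54.] 34.0 A 439 [np.float64(20.0), np.float64(31.0)] score 15.0 yaw 30
4 lie [ 36. -77.] 35.4 A 930 [np.float64(29.0), np.float64(34.0)] score 41.8 yaw 18
5 stand [-36. -92.] 33.8 A 757 [np.float64(30.0), np.float64(30.0)] score 41.2 yaw 90
6 stand [ 10. -93.] 33.8 A 258 [np.float64(14.0), np.float64(21.0)] score 43.4 yaw 138
7 lie [  27. -118.] 35.6 A 913 [np.float64(30.0), np.float64(35.0)] score 40.7 yaw 121
8 stand [ -54. -125.] 33.9 A 796 [np.float64(30.0), np.float64(31.0)] score -3.8 yaw 132
```

```bash
sed -i 's/z=n\["top"\]-15; c=\[\]/z=n["top"]-17; c=[]/' h.py
cat >> h.py <<'E'
def tool(a):
    a=(a+np.pi/2)%np.pi-np.pi/2; return down(YAW+a)
def slot_dir(H,s):
    n=dict(c=np.array(s),mask=np.hypot(np.mgrid[0:341,0:241][1]-120-s[0],170-np.mgrid[0:341,0:241][0]-s[1])<10)
    return min((max(swath(H,n,a,17),-6)+abs(np.sin(a))*.5,a) for a in np.radians([0,90,45,-45,20,-20,70,-70]))
def go(p,R,v=250):
    try: movep(p,R)
    except PlanningError: movel(p,R,max_speed=v)
def pick(n,zoff=17):
    p=world(n["c"]); z=n["top"]-zoff; R=tool(n["b"][1])
    go([*p,z+45],R)
    if movel([*p,z],max_speed=100,guard=15):
        print("touched at",read_state()["eef_pos"][2].round(1),"want",round(z,1)); movel([*p,z+60]); return False
    clamp(); movel([*p,max(z+40,100)],max_speed=200); g=read_state()["finger_gap"]; print("gap",round(g,1)); return g>20
def place(n,s,a,zoff=17):
    h=28 if n["kind"]=="stand" else 30
    z=n["top"]-zoff-(n["top"]-1.9-h-4)+1.5; p=world(s); R=tool(a)
    go([*p,100],R); 
    if read_state()["finger_gap"]<20: print("LOST"); return False
    if movel([*p,z],max_speed=120,guard=20): print("early contact",read_state()["eef_pos"][2])
    open_gripper(); movel([*p,z+60],max_speed=250); return True
def cycle(tag,limit=1.5,maxn=1,verbose=True):
    ns,H=nuts(ortho(look(tag),C,YAW)[0]); 
    if verbose: report(ns,H)
    else:
        for n in ns: n["b"]=best(H,n)
    for _ in range(maxn):
        pos=np.array([n["c"] for n in ns])
        def clear(n): return min([np.linalg.norm(n["c"]-m["c"]) for m in ns if m is not n]+[999])
        cand=sorted([n for n in ns if clear(n)<64 and n["b"][0]<limit],key=lambda n:(-n["top"]//10,n["b"][0]))
        if not cand: print("no candidate"); return False
        n=cand[0]
        free=[s for s in SLOTS if min(np.linalg.norm(m["c"]-s) for m in ns if m is not n)>66]
        if not free: print("no slot"); return False
        sd=[(slot_dir(H,s),s) for s in free]; ok=[q for q in sd if q[0][0]<2] or [min(sd)]
        (sc,a),s=ok[0]
        print("nut",n["c"].round(),n["kind"],round(n["top"]),"->",s,"dir %.0f sc %.1f"%(np.degrees(a),sc))
        if not pick(n): open_gripper(); return False
        r=place(n,s,a); print("t",read_state()["time"])
    return True
E
python3 - <<'E'
from h import *
cycle("c1"); cycle("c2")
E
```

```text
0 stand [ -9. -73.] 61.9 A 837 [np.float64(32.0), np.float64(32.0)] score -6.0 yaw 24
1 lie [  -9. -112.] 63.8 A 1012 [np.float64(30.0), np.float64(35.0)] score 15.0 yaw 65
2 stand [-55. -60.] 34.2 A 822 [np.float64(31.0), np.float64(32.0)] score -3.8 yaw 63
3 stand [-20. -54.] 34.3 A 440 [np.float64(21.0), np.float64(30.0)] score 17.4 yaw 30
4 lie [ 36. -77.] 35.7 A 976 [np.float64(29.0), np.float64(35.0)] score 43.6 yaw 17
5 stand [-36. -92.] 34.2 A 816 [np.float64(30.0), np.float64(31.0)] score 44.2 yaw 87
6 stand [ 12. -93.] 34.0 A 276 [np.float64(14.0), np.float64(23.0)] score 45.1 yaw 90
7 lie [  27. -119.] 35.8 A 953 [np.float64(32.0), np.float64(35.0)] score 42.8 yaw 119
8 stand [ -53. -125.] 34.2 A 826 [np.float64(30.0), np.float64(32.0)] score -3.8 yaw 132
nut [ -9. -73.] stand 62 -> (-80, 128) dir 0 sc -6.0
gap 27.8
early contact 17.58349329952926
t 24.325
0 lie [  -9. -112.] 63.9 A 1009 [np.float64(30.0), np.float64(35.0)] score -6.0 yaw 66
1 stand [-82. 126.] 33.9 A 802 [np.float64(30.0), np.float64(32.0)] score -6.0 yaw 0
2 stand [-55. -60.] 34.2 A 829 [np.float64(32.0), np.float64(32.0)] score -3.8 yaw 63
3 stand [-17. -60.] 34.1 A 806 [np.float64(30.0), np.float64(32.0)] score 17.2 yaw 30
4 lie [ 36. -77.] 35.7 A 971 [np.float64(29.0), np.float64(35.0)] score 34.7 yaw 17
5 stand [  4. -88.] 34.1 A 679 [np.float64(26.0), np.float64(32.0)] score 18.5 yaw 150
6 stand [-36. -92.] 34.1 A 795 [np.float64(31.0), np.float64(31.0)] score 17.6 yaw 27
7 lie [  27. -118.] 35.7 A 958 [np.float64(31.0), np.float64(35.0)] score 42.0 yaw 125
8 stand [ -53. -125.] 34.2 A 833 [np.float64(32.0), np.float64(32.0)] score -3.8 yaw 129
nut [  -9. -112.] lie 64 -> (0, 128) dir 0 sc -6.0
gap 25.8
early contact 19.2547713171946
t 31.775
```

Run:
```python
from h import *
for i in range(3,7):
    if not cycle(f"c{i}",verbose=False): break
ns,H=nuts(ortho(look("d1"),C,YAW)[0]); report(ns,H); print(read_state()["time"])
```

```text
nut [-55. -60.] stand 34 -> (80, 128) dir 0 sc -6.0
gap 30.2
early contact 17.867463810507527
t 39.1917
nut [ -54. -124.] stand 34 -> (-80, 43) dir 0 sc -6.0
gap 30.2
early contact 18.336675073387067
t 46.1833
nut [-16. -92.] stand 34 -> (0, 43) dir 0 sc -6.0
touched at 18.7 want 17.1
0 stand [-90. 146.] 34.0 A 785 [np.float64(29.0), np.float64(31.0)] score -6.0 yaw 48
1 lie [ -2. 126.] 35.5 A 980 [np.float64(27.0), np.float64(35.0)] score -6.0 yaw 0
2 stand [ 77. 126.] 33.7 A 809 [np.float64(31.0), np.float64(32.0)] score -6.0 yaw 15
3 stand [-82.  44.] 34.2 A 811 [np.float64(31.0), np.float64(31.0)] score -6.0 yaw 42
4 stand [-17. -60.] 34.0 A 815 [np.float64(30.0), np.float64(32.0)] score -1.3 yaw 12
5 lie [ 36. -77.] 35.7 A 974 [np.float64(29.0), np.float64(34.0)] score 15.8 yaw 23
6 stand [  2. -92.] 34.1 A 827 [np.float64(31.0), np.float64(32.0)] score 17.3 yaw 90
7 stand [-34. -93.] 34.0 A 820 [np.float64(30.0), np.float64(32.0)] score 17.2 yaw 90
8 lie [  27. -119.] 35.8 A 979 [np.float64(30.0), np.float64(36.0)] score 15.7 yaw 130
9 stand [ -16. -124.] 34.1 A 833 [np.float64(31.0), np.float64(32.0)] score 16.9 yaw 153
51.4917
```

```bash
sed -i 's/cv2.MORPH_OPEN,np.ones((5,5)))/cv2.MORPH_OPEN,cv2.getStructuringElement(cv2.MORPH_ELLIPSE,(11,11)))/; s/if clear(n)<64 and n\["b"\]/if clear(n)<64 and n["area"]<1150 and n["b"]/' h.py
python3 - <<'E'
from h import *
for i in range(7,10):
    if not cycle(f"c{i}",verbose=False): break
ns,H=nuts(ortho(look("d2"),C,YAW)[0]); report(ns,H); print(read_state()["time"])
E
```

```text
no candidate
0 stand [-90. 146.] 33.9 A 775 [np.float64(30.0), np.float64(31.0)] score -6.0 yaw 45
1 lie [ -2. 127.] 35.5 A 949 [np.float64(28.0), np.float64(34.0)] score -6.0 yaw 0
2 stand [ 78. 126.] 33.7 A 780 [np.float64(31.0), np.float64(31.0)] score -6.0 yaw 15
3 stand [-82.  44.] 34.3 A 810 [np.float64(31.0), np.float64(32.0)] score -6.0 yaw 42
4 stand [-17. -60.] 34.1 A 796 [np.float64(30.0), np.float64(32.0)] score 5.6 yaw 15
5 lie [ 36. -77.] 35.7 A 943 [np.float64(29.0), np.float64(35.0)] score 15.5 yaw 24
6 stand [  2. -92.] 34.1 A 805 [np.float64(31.0), np.float64(31.0)] score 18.0 yaw 93
7 stand [-35. -93.] 34.0 A 819 [np.float64(31.0), np.float64(32.0)] score 17.2 yaw 150
8 lie [  27. -119.] 35.7 A 950 [np.float64(29.0), np.float64(34.0)] score 15.5 yaw 131
9 stand [ -16. -125.] 34.1 A 819 [np.float64(31.0), np.float64(33.0)] score 17.0 yaw 156
53.625
```

```bash
cat >> h.py <<'E'
def best(H,n):
    z=n["top"]-17; c=[]
    for d in n["dirs"]:
        for o in ((-18,-9,0,9,18) if n["kind"]=="stand" else (-6,0,6)):
            a=d+np.radians(o); e=np.array([np.cos(a),np.sin(a)]); f=np.array([-e[1],e[0]])
            for al in(0,-6,6,-12,12,-18,18):
                for pe in(0,-5,5):
                    m=dict(n,c=n["c"]+al*e+pe*f)
                    c.append((max(swath(H,m,a,z),-6)+.12*abs(o)+.15*abs(al)+.2*abs(pe),a,m["c"]))
    return min(c,key=lambda q:q[0])
_p=pick
def pick(n,zoff=17): return _p(dict(n,c=n["b"][2]),zoff)
E
python3 - <<'E'
from h import *
H=ortho([dict(np.load("d2.npz")),dict(np.load("d2b.npz"))],C,YAW)[0]; ns,H=nuts(H)
for i in range(4,10):
    b=best(H,ns[i]); print(i,ns[i]["c"].round(),round(b[0],1),np.degrees(b[1]).round(),(b[2]-ns[i]["c"]).round())
E
```

```text
4 [-17. -60.] -3.9 24.0 [-2.  5.]
5 [ 36. -77.] 15.5 24.0 [0. 0.]
6 [  2. -92.] 18.0 93.0 [0. 0.]
7 [-35. -93.] 17.2 150.0 [0. 0.]
8 [  27. -119.] 15.5 131.0 [0. 0.]
9 [ -16. -125.] -0.2 156.0 [-18.   3.]
```

Run:
```python
from h import *
for i in range(7,11):
    if not cycle(f"e{i}",limit=3,verbose=False): break
ns,H=nuts(ortho(look("d3"),C,YAW)[0]); report(ns,H); print(read_state()["time"])
```

```text
nut [-17. -60.] stand 34 -> (0, 43) dir 0 sc -6.0
gap 28.4
early contact 17.721718016994338
t 59.6333
nut [-34. -93.] stand 34 -> (80, 43) dir 0 sc -6.0
gap 29.1
early contact 17.759448515266808
t 67.1583
nut [ -16. -124.] stand 34 -> (-80, -43) dir 0 sc -6.0
gap 28.5
early contact 17.472773482351563
t 73.7083
nut [  2. -92.] stand 34 -> (-80, -128) dir 0 sc -6.0
gap 28.8
early contact 17.666670991775312
t 80.95
0 stand [-90. 146.] 33.9 A 778 [np.float64(30.0), np.float64(31.0)] score -6.0 yaw 48
1 lie [ -2. 126.] 35.6 A 913 [np.float64(27.0), np.float64(34.0)] score -6.0 yaw 0
2 stand [ 78. 127.] 33.7 A 808 [np.float64(30.0), np.float64(33.0)] score -6.0 yaw 15
3 stand [-82.  43.] 34.2 A 813 [np.float64(30.0), np.float64(33.0)] score -6.0 yaw 45
4 stand [77. 38.] 34.1 A 817 [np.float64(30.0), np.float64(33.0)] score -6.0 yaw 15
5 stand [-3. 37.] 34.0 A 811 [np.float64(31.0), np.float64(32.0)] score -6.0 yaw 6
6 stand [-82. -38.] 34.2 A 819 [np.float64(30.0), np.float64(33.0)] score -6.0 yaw 0
7 lie [ 36. -77.] 35.8 A 941 [np.float64(29.0), np.float64(35.0)] score -6.0 yaw 24
8 lie [  27. -119.] 35.6 A 961 [np.float64(29.0), np.float64(34.0)] score -6.0 yaw 130
9 stand [ -82. -132.] 34.2 A 824 [np.float64(31.0), np.float64(33.0)] score -6.0 yaw 9
82.4167
```

Run:
```python
from h import *
cycle("e11",limit=3,verbose=False)
c=look("d4"); H,I=ortho(c,C,YAW); ns,H=nuts(H); 
for n in ns: print(n["c"].round(),n["kind"],round(n["top"],1))
P=np.array([n["c"] for n in ns]); from scipy.spatial.distance import pdist; print(len(P),pdist(P).min())
movep([350,350,350],down(0)); wait(.5)
a=shot("scene","s9"); t=shot("top","t9"); print(read_state()["time"])
cv2.imwrite("pics/f9.png",np.hstack([cv2.resize(a["image"][80:400,180:500],(400,400)),cv2.resize(t["image"][150:350,220:520],(400,267),interpolation=cv2.INTER_CUBIC)[:, :] if 0 else cv2.resize(t["image"][120:340,240:520],(400,400))]))
```

```text
nut [ 36. -76.] lie 36 -> (0, -43) dir 0 sc -6.0
gap 26.4
early contact 19.216847106008036
t 88.35
[-90. 146.] stand 34.0
[ -2. 126.] lie 35.6
[ 77. 127.] stand 33.7
[-82.  44.] stand 34.2
[77. 38.] stand 33.8
[-2. 37.] stand 34.0
[-82. -38.] stand 34.2
[ -2. -44.] lie 35.7
[  27. -119.] lie 35.8
[ -82. -133.] stand 34.2
10 79.25355644549393
91.4583
```

View pics/f9.png

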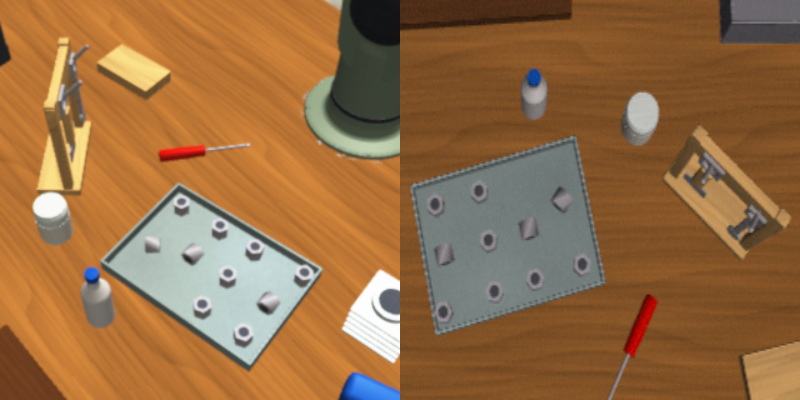

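All ten nuts are spread out, at least 79 mm apart, with one or more in every quarter. The scraper still hangs on its peg and the bystanders are where they were. Handing in.

```bash
python3 -c "
from workcell import *
print(finish_job())"
```

```text
the job is handed in; nothing more can be done
None
```

I hung the scraper by its eye on the empty peg and spread the ten nuts over the tray in a single layer. I handed the job in at about 91 s; no verdict is reported.

**Last checks:** From the wrist depth map, all ten nuts rest on the tray floor, with a closest centre spacing of about 79 mm. Every quarter has at least one. In the final scene and top pictures the scraper hangs on its peg, and the glue, tin and driver look unmoved. The barrel and drill were mostly outside that crop, and the arm never worked near them. I judged the hang by eye and did not measure the eye-to-peg distance.

**What went wrong on the way:**
- **Failed grasp:** One descent touched a nut because the detector had merged two nuts. It stopped on the force guard and I corrected the detector.
- **Shifted nut:** The first nut I placed turned up about 2 cm from where I left it, still well inside the rules, so I left it.
- **Early guard stops:** Most placements stopped on the force guard within 1–2 mm of the planned release height, and every nut settled correctly.

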